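Load a bearing in the check stand and snap its keeper flap over

ROBOT

A 6-joint arm with a two-finger parallel gripper is mounted at the origin on a cart in front of the work surface, level with it; the furniture and walls round the work are solid. World frame = base frame: x ahead of the robot, y to its left, z up, the work surface at z = 0. Lengths are in m, angles in degrees, forces in N, time in s.
With the tool pointing down it reaches from about 0.3 to 0.75 m from the base axis. Payload 8.5 kg.
Tool frame: the origin (TCP) lies between the finger pads; the fingertips stand 19 mm ahead of it and the grasp point (between the pads) is the TCP; z points along the fingers, y is the line along which they close (so a half turn about z gives the same grasp; the last joint's range is limited). The gripper opens to 85 mm and grips with 20 to 120 N. Pads are 22 mm wide; open, the fingers measure 114 mm over their backs; the gripper's body (76 mm by 85 mm) begins 54 mm behind the grasp point. The pads swing forward as they close: fully open they stand 13 mm farther back than shut.
Start: joints at [56.305, 21.807, 74.336, -0, 83.858, -12.336], TCP at [0.2, 0.512, 0.25] pointing down, gripper open.
Joint ranges: [-178.18, 178.18], [-50.72, 133.34], [12.68, 142.11], [-81.47, 261.47], [9.98, 163.14], [-165.26, 165.26]. Speed limits (degrees/s): [136.94, 136.94, 180, 180, 180, 180].

INTERFACE

Orientations are given as a 3x3 rotation matrix whose columns are the frame's x, y, z axes.
In Python, from rig import env, optics gives the robot as it stands.
- The arm moves only by the tool arm_command, never from a script. Its argument "commands" is one flat list of numbers, 7 for each row, row after row: the closure, from -1 (fully open) to 1 (shut), so that 0 is half open, then the shift along the tool's x, y, z as a fraction of full scale, then the turn, a rotation vector about the tool's x, y, z as a fraction of full scale. A call has 1 to 12 rows; each row is the pose to reach, as a shift and turn from the pose commanded when the call began, along the tool's axes at that moment; what a row does not reach only later rows make up. Full scale, the value 1, is 500 mm for a shift and 120 degrees for a turn. A row lasts 1/12 s, in which the tool goes at most 41.7 mm and 7.16 degrees, less where a joint would pass 70% of its speed; a pose out of reach is approached as far as the arm can. A call with a number of a shift or a turn outside -1 to 1 is refused whole. A call with a gripper value outside its range is refused whole. The fingers move at their own pace and stop on an object; "newtons" is the grip in N (left out, the last holds). Time passes only in rows, so rows that repeat a pose let the fingers close. It gives the time, the measured TCP pose, the force, the opening and the grip force at its end, in the units of the state.
- env.observe(): the state, without advancing time (a new reading comes with each control period).
- optics.get_image(name): name is "scene" or "top"; returns a dict with "image" (480x640x3 uint8, red, green, blue), "intrinsics" (3x3 intrinsics, pixels), "k1" (the pictures are not rectified: a ray, as slopes to the right and down, at radius r is drawn at 1 + k1 r^2 times it, then the intrinsics apply), "origin" and "orientation" of the camera in the world. Camera axes: x right, y down, z forward; pixel columns grow to the right and rows downward; lengths in m; the calibration is good to about 2 mm. A picture is of the moment at which its call begins. There is no depth.
- env.close_job(): hands the job in; it is judged then, once.
The state is a dict: "time_s": time; "q": joint angles; "qvel": joint speeds; "joint_efforts": joint torques, N m; "position": TCP position; "tool_rot": TCP orientation; "ft_force": force on the tool from outside, world axes, zero at the start; "wrist_torque": the same for the moment, N m; "grip_width": finger opening in m; "gripper_force": force on a finger pad.
Only numpy, scipy, OpenCV 4.12 (cv2) and the standard library are available. Lean on these libraries where they do the work, as an engineer would, in place of code of your own. Each camera call takes 0.05 s, during which the arm holds its last target. There are 200 camera calls.

TASK

Set the loose ball bearing down flat and fully home between the pins of the check stand's round nest, without pressing it in hard. Then tip the stand's sprung keeper flap over by its red bar, gently, just past its snap point so that it springs shut over the bearing by itself, without driving it hard against its stop. Leave the hex nut alone.

Things in the scene. Friction and masses are not known exactly. Their poses are not given: they have to be found in the camera images.
- stand: Check stand, fixed: green base 150 x 100 x 12 mm; origin: centre of its underside, z up, x from the nest to the flap's hinge. A column carries a grey table 112 x 84 x 9 mm, centred at x = -5 mm. Its top, the seat of the nest, was set by hand somewhere 44 to 68 mm above the bench; that height is not reported: feel for it or see it. A spring strut behind reaches x = 81 mm, 28 mm above the seat.
- nest_axis (a point): Point at bench level straight under the nest's centre (x = -30 mm on the stand). Nest: eight round-topped steel pins, 7 mm thick, standing 5 mm above the seat, on a circle of 61.6 mm diameter (1.3 mm of room all round the bearing). Pressing the bearing down with more than 25 N is too hard.
- hinge_axis (a point): Point at bench level under the middle of the keeper flap's hinge (x = +32 mm on the stand). The hinge runs along the stand's y, 22 mm above the seat, between two dark cheeks that reach 32 mm above the seat and to y = +-29 mm. The flap: steel frame 36 mm wide, 4 mm thick, with a red round bar, 10 mm thick, 52 mm long along y, across its free end, 60 mm from the hinge axis.
- bearing_center (a point): Centre of the loose grey ball bearing, 52 mm outer diameter, 15 mm high, 0.11 kg, lying flat on the bench to the left; the point is half-way up.
- keeper (a joint): Flap angle, rad: 0 = open (at start), 95 degrees up from flat, leaning a little away from the nest; grows in tipping over the nest; 1.65 = shut, level, 2 mm above the bearing, on a hard stop. A spring resists, about 6 N square to the flap at the red bar over the first half, then falling to none at the snap point, about 0.11 rad before shut; then it springs shut; let go earlier it springs open. Over 15 N on it is too much.
- nut_center (a point): Centre of a loose steel hex nut, 29 x 26 x 13 mm, lying on the bench; a bystander that must stay where it is.

How it is judged:
By the outcome, as a careful person would: the job done as asked, in the order asked, and still so for the second after the job is handed in, with the robot touching nothing.
It also fails if it takes over 58 s, if anything falls off the work surface, if the arm or the gripper's body presses on something with over 40 N, if the wrist force passes 120 N, or if a joint passes its speed limit or range.

## Working session

There is one attempt and no reset: what is moved stays moved. The work goes in short steps, Python scripts to look and compute and a tool call to move; the robot and the scene stay as the last step left them, time stands still between calls to the robot, and variables do not carry over. Pictures are saved under pics/ and viewed, at most 13 in all, crops included, and the job is handed in when it is done.

Besides the shell and the picture viewer there is one more tool, called after ">>>" by a JSON object that holds its "method" and its "body". arm_command: Moves the arm, as the interface text tells. Shift numbers are shares of 500 mm and turn numbers shares of 120 degrees, none past 1 either way. Its arguments: {"type":"object","properties":{"commands":{"type":"array","items":{"type":"number"}},"newtons":{"type":"number"}},"required":["commands"]}

```bash
ls; mkdir -p pics; cat > h.py <<'E'
import numpy as np, cv2
from rig import env, optics
def get(n):
    d=optics.get_image(n); cv2.imwrite
    return d
def ray(d,u,v):
    K=np.array(d["intrinsics"]);k=d["k1"]
    p=cv2.undistortPoints(np.array([[[u,v]]],float),K,np.array([k,0,0,0,0.]))[0,0]
    r=np.array(d["orientation"])@np.array([p[0],p[1],1]); return np.array(d["origin"]),r/np.linalg.norm(r)
def onz(d,u,v,z):
    o,r=ray(d,u,v); return o+r*(z-o[2])/r[2]
def proj(d,P):
    R=np.array(d["orientation"]);c=R.T@(np.array(P,float)-np.array(d["origin"]))
    return cv2.projectPoints(c.reshape(1,3),np.zeros(3),np.zeros(3),np.array(d["intrinsics"]),np.array([d["k1"],0,0,0,0.]))[0][0,0]
def tri(a,b):
    (o1,r1),(o2,r2)=a,b
    t=np.linalg.lstsq(np.c_[r1,-r2],o2-o1,rcond=None)[0]
    p,q=o1+r1*t[0],o2+r2*t[1]; return (p+q)/2,np.linalg.norm(p-q)
E
python3 - <<'E'
from h import *
for n in ("scene","top"):
    d=get(n); cv2.imwrite(f"pics/{n}0.png",d["image"][...,::-1]); print(n,d["origin"],d["orientation"],d["intrinsics"],d["k1"])
s=env.observe(); print({k:np.round(v,3).tolist() for k,v in s.items()})
E
```

```text
pics
scene [-0.08601151 -0.39351821  0.4460369 ] [[ 0.59480685 -0.32867393  0.73360634]
 [-0.80386161 -0.2470146   0.54110101]
 [ 0.00336569 -0.91156856 -0.41113433]] [[453.68011971   0.         309.72401968]
 [  0.         453.68011971 245.48707756]
 [  0.           0.           1.        ]] -0.019346619545603794
top [0.35881687 0.02407236 1.03388544] [[-0.02679972 -0.98497537  0.17060273]
 [-0.99841925  0.03480882  0.04412867]
 [-0.04940413 -0.16915042 -0.98435124]] [[614.85578094   0.         323.88000381]
 [  0.         614.85578094 235.90472837]
 [  0.           0.           1.        ]] 0.058391255997836115
{'time_s': 0.1, 'q': [56.304, 21.839, 74.378, 0.001, 83.858, -12.335], 'qvel': [-0.026, 0.069, -0.05, 0.059, 0.079, -0.002], 'joint_efforts': [0.003, -44.922, -23.166, -0.0, 0.004, -0.0], 'position': [0.2, 0.512, 0.25], 'tool_rot': [[-0.931, 0.364, -0.001], [0.364, 0.931, -0.001], [0.0, -0.001, -1.0]], 'ft_force': [-0.787, 0.505, -0.291], 'wrist_torque': [0.009, -0.037, -0.018], 'gripper_force': 0.0, 'grip_width': 0.085}
```

View pics/scene0.png

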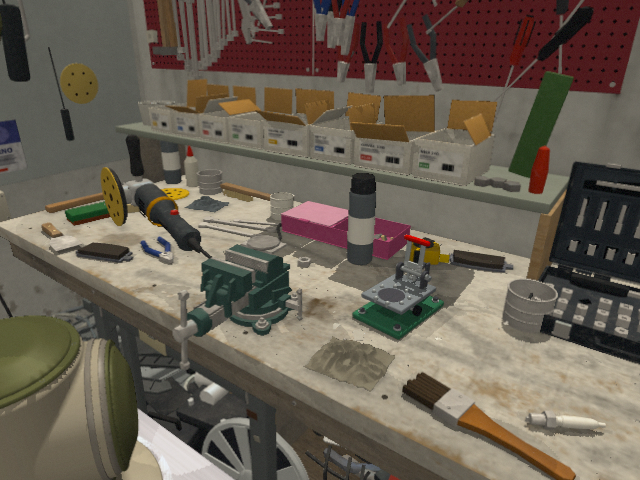

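View pics/top0.png

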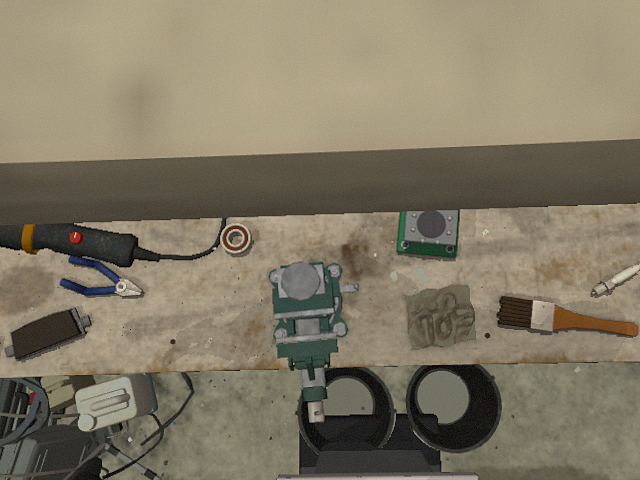

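Scene view: the stand is at about (400,300), with the red bar at (418,241) and a nut-like thing at (305,262). Top view: an overhead board hides the rear of the bench, the nest is at about (431,224) and a ring at (236,238) may be the bearing. I'll zoom in on these.

```bash
python3 - <<'E'
from h import *
s=get("scene");t=get("top")
a=s["image"][180:350,230:460]; b=t["image"][195:280,200:480]
a=cv2.resize(a,None,fx=3.4,fy=3.4,interpolation=cv2.INTER_CUBIC);b=cv2.resize(b,None,fx=2.85,fy=2.85,interpolation=cv2.INTER_CUBIC)
cv2.imwrite("pics/sz.png",a[...,::-1]);cv2.imwrite("pics/tz.png",b[...,::-1])
for n,u,v,z in [("ring",236,238,.015),("nest",431,224,.056)]:
    P=onz(t,u,v,z);print(n,P,proj(s,P))
for n,u,v,z in [("nut",305,262,.0065),("disc",265,241,.0075),("redbar",418,241,.135),("nest",393,295,.056)]:
    P=onz(s,u,v,z);print(n,P,proj(t,P))
for v in(155,215):print(v,[onz(t,320,v,z)[0].round(3) for z in(.3,.4,.5,.6,.7,.8)])
E
```

```text
ring [0.53706772 0.21868507 0.015     ] [251.96763333 262.82194851]
nest [ 0.54159242 -0.10455502  0.056     ] [391.21483873 290.92126328]
nut [0.62168932 0.14110881 0.0065    ] [281.48193822 188.91144372]
disc [0.65301482 0.28513436 0.0075    ] [198.57392464 174.30790963]
redbar [ 0.59525129 -0.12109576  0.135     ] [446.70290801 178.26303741]
nest [ 0.53104269 -0.1133262   0.056     ] [436.90607784 230.27387304]
155 [np.float64(0.588), np.float64(0.557), np.float64(0.525), np.float64(0.494), np.float64(0.463), np.float64(0.432)]
215 [np.float64(0.512), np.float64(0.491), np.float64(0.47), np.float64(0.449), np.float64(0.429), np.float64(0.408)]
```

View pics/sz.png

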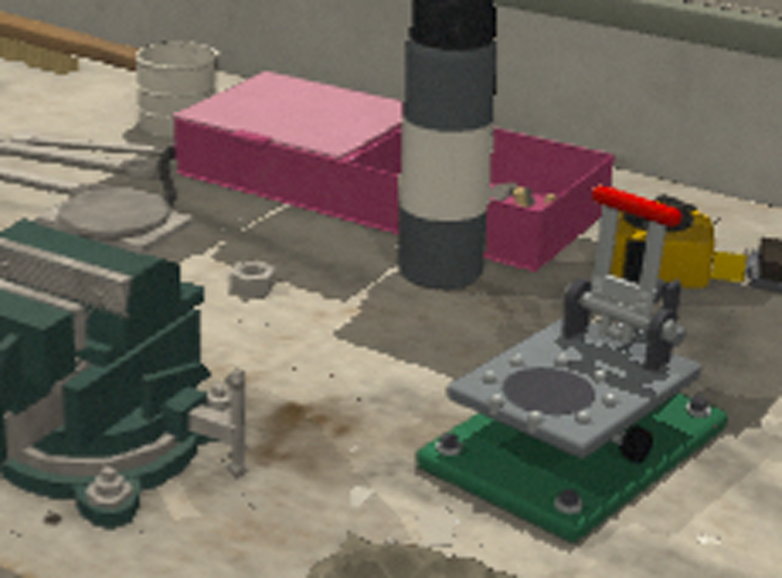

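View pics/tz.png

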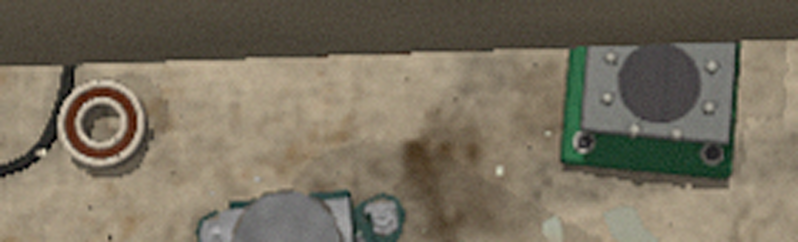

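The ring at top (236,238) is the bearing. In the scene view it is hidden by the vise, and a cable runs past its left side. In the crops, the nest disc and pins show on the stand in both views, and the nut is at scene (305,262). Next I'll measure these.

```bash
cat > meas.py <<'E'
from h import *
s=get("scene");t=get("top")
# bearing: bright ring outline in top
im=t["image"][210:266,208:268].astype(int)
hsv=cv2.cvtColor(t["image"],cv2.COLOR_RGB2HSV)
red=((hsv[...,0]<12)&(hsv[...,1]>110)).astype(np.uint8); red[:210]=0;red[266:]=0;red[:,:208]=0;red[:,268:]=0
c=max(cv2.findContours(red,cv2.RETR_EXTERNAL,cv2.CHAIN_APPROX_NONE)[0],key=cv2.contourArea)
e=cv2.fitEllipse(c);print("red ring",e,"bearing",onz(t,*e[0],.015))
def disc(d,box):
    x0,y0,x1,y1=box;g=cv2.cvtColor(d["image"],cv2.COLOR_RGB2GRAY)[y0:y1,x0:x1]
    thr,m=cv2.threshold(g,0,255,cv2.THRESH_BINARY_INV+cv2.THRESH_OTSU)
    n,l,st,ce=cv2.connectedComponentsWithStats(m);k=l[(y1-y0)//2,(x1-x0)//2]
    c=cv2.findContours((l==k).astype(np.uint8),cv2.RETR_EXTERNAL,cv2.CHAIN_APPROX_NONE)[0][0]
    e=cv2.fitEllipse(c);return (e[0][0]+x0,e[0][1]+y0),e[1],thr,k
a=disc(s,(374,285,412,304));b=disc(t,(413,209,449,240));print(a,b)
N,gap=tri(ray(s,*a[0]),ray(t,*b[0]));print("nest",N,gap)
# green base in top & scene
for n,d,bx in(("top",t,(385,205,470,265)),("scene",s,(345,280,450,345))):
    h=cv2.cvtColor(d["image"],cv2.COLOR_RGB2HSV);m=((h[...,0]>60)&(h[...,0]<90)&(h[...,1]>130)).astype(np.uint8)
    x0,y0,x1,y1=bx;mm=np.zeros_like(m);mm[y0:y1,x0:x1]=m[y0:y1,x0:x1]
    c=np.vstack(cv2.findContours(mm,cv2.RETR_EXTERNAL,cv2.CHAIN_APPROX_NONE)[0])
    hu=cv2.convexHull(c);ap=cv2.approxPolyDP(hu,2.5,True)[:,0]
    for p in ap: print(n,p,onz(d,*map(float,p),.012)[:2].round(4))
h=cv2.cvtColor(s["image"],cv2.COLOR_RGB2HSV);m=(((h[...,0]<6)|(h[...,0]>174))&(h[...,1]>200)&(h[...,2]>120)).astype(np.uint8);m[:,:395]=0;m[:225]=0;m[260:]=0;m[:,440:]=0
c=np.vstack(cv2.findContours(m,cv2.RETR_EXTERNAL,cv2.CHAIN_APPROX_NONE)[0]);r=cv2.minAreaRect(c);bp=cv2.boxPoints(r);print("red",r,bp.tolist())
q=[(bp[i]+bp[(i+1)%4])/2 for i in range(4)];q=sorted(q,key=lambda p:p[0]);
for z in(.126,.138,.15): A,B=onz(s,*map(float,q[0]),z),onz(s,*map(float,q[-1]),z);print(z,A,B,np.linalg.norm(A-B))
E
python3 meas.py; grep -c . meas.py
```

```text
red ring ((235.0651397705078, 237.65155029296875), (23.267581939697266, 24.19806480407715), 60.92423629760742) bearing [0.53772223 0.22027483 0.015     ]
((395.04586029052734, 293.66399097442627), (17.429967880249023, 31.780956268310547), 107.0, np.int32(3)) ((430.71526527404785, 221.1199140548706), (30.733230590820312, 33.994327545166016), 94.0, np.int32(1))
nest [ 0.54884141 -0.10695848  0.04775942] 0.0034940375522341583
top [458 213] [ 0.5669 -0.1561]
top [454 256] [ 0.4945 -0.145 ]
top [397 251] [ 0.506  -0.0516]
top [400 213] [ 0.5706 -0.0597]
scene [442 301] [ 0.6351 -0.164 ]
scene [438 308] [ 0.6077 -0.1674]
scene [399 337] [ 0.4866 -0.1506]
scene [354 316] [ 0.4957 -0.0603]
scene [354 312] [ 0.5066 -0.0537]
scene [370 302] [ 0.5528 -0.0595]
scene [429 296] [ 0.6377 -0.1376]
red ((416.75, 239.24998474121094), (26.246902465820312, 3.7947323322296143), 18.434946060180664) [[403.6999816894531, 236.89999389648438], [404.8999938964844, 233.29998779296875], [429.8000183105469, 241.5999755859375], [428.6000061035156, 245.19998168945312]]
0.126 [ 0.62484192 -0.08210914  0.126     ] [ 0.61702007 -0.13321695  0.126     ] 0.05170289071110563
0.138 [ 0.59818798 -0.09378564  0.138     ] [ 0.59065942 -0.14297712  0.138     ] 0.04976425583969088
0.15 [ 0.57153405 -0.10546213  0.15      ] [ 0.56429878 -0.15273729  0.15      ] 0.047825620968276195
27
```

>>> {"method": "arm_command", "body": {"commands": [-0.5,-0.841,-0.297,0.2,0,0,0.655,-0.5,-0.841,-0.297,0.2,0,0,0.655,-0.5,-0.841,-0.297,0.2,0,0,0.655,-0.5,-0.841,-0.297,0.2,0,0,0.655,-0.5,-0.841,-0.297,0.2,0,0,0.655,-0.5,-0.841,-0.297,0.2,0,0,0.655,-0.5,-0.841,-0.297,0.2,0,0,0.655,-0.5,-0.841,-0.297,0.2,0,0,0.655,-0.5,-0.841,-0.297,0.2,0,0,0.655,-0.5,-0.841,-0.297,0.2,0,0,0.655,-0.5,-0.841,-0.297,0.2,0,0,0.655,-0.5,-0.841,-0.297,0.2,0,0,0.655], "newtons": 25}}

```text
time_s: 1.3
position: [0.5419, 0.216, 0.1482]
tool_rot: [[0.185, 0.983, -0.0], [0.983, -0.185, -0.001], [-0.002, -0.0, -1.0]]
ft_force: [-1.1, -0.7, -0.0]
grip_width: 0.0637
gripper_force: 0.0
```

>>> {"method": "arm_command", "body": {"commands": [-0.5,0,0,0.1,0,0,0,-0.5,0,0,0.18,0,0,0,-0.5,0,0,0.2,0,0,0,-0.5,0,0,0.2,0,0,0,-0.5,0,0,0.2,0,0,0]}}

```text
time_s: 1.72
position: [0.5378, 0.2209, 0.0503]
tool_rot: [[0.173, 0.985, -0.001], [0.985, -0.173, -0.0], [-0.0, -0.001, -1.0]]
ft_force: [0.6, -0.3, 0.4]
grip_width: 0.0641
gripper_force: 0.0
```

```bash
python3 - <<'E'
from h import *
t=get("top");s=get("scene");cv2.imwrite("pics/t1.png",np.hstack([cv2.resize(t["image"][170:290,170:300],None,fx=3,fy=3),cv2.resize(s["image"][150:300,200:330],None,fx=3,fy=2.4)])[...,::-1])
o=env.observe();print(o["position"],o["ft_force"],o["tool_rot"],o["grip_width"])
E
```

```text
[0.53877202 0.22112662 0.05213667] [ 0.19711608 -0.40394142  0.8407941 ] [[ 1.72530505e-01  9.84999175e-01  3.13847743e-03]
 [ 9.85003554e-01 -1.72533098e-01  5.73094954e-04]
 [ 1.10598929e-03  2.99253506e-03 -9.99994911e-01]] 0.06392595778485029
```

View pics/t1.png

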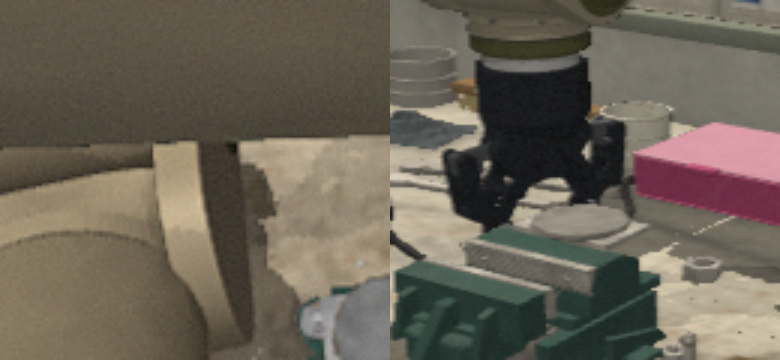

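The left half (top camera) shows the arm under the board, hiding the bearing. The right half (scene camera) shows the open gripper behind the vise, clear of everything. I'll go down and feel for the bench.

>>> {"method": "arm_command", "body": {"commands": [-0.5,0,0,0.02,0,0,0,-0.5,0,0,0.04,0,0,0,-0.5,0,0,0.046,0,0,0,-0.5,0,0,0.05,0,0,0,-0.5,0,0,0.053,0,0,0,-0.5,0,0,0.056,0,0,0,-0.5,0,0,0.059,0,0,0,-0.5,0,0,0.061,0,0,0]}}

```text
time_s: 2.48
position: [0.5379, 0.2207, 0.0198]
tool_rot: [[0.173, 0.985, 0.0], [0.985, -0.173, 0.0], [0.0, 0.0, -1.0]]
ft_force: [0.3, 0.4, 0.4]
grip_width: 0.064
gripper_force: 0.0
```

>>> {"method": "arm_command", "body": {"commands": [-0.5,0,0,0.002,0,0,0,-0.5,0,0,0.004,0,0,0,-0.5,0,0,0.006,0,0,0,-0.5,0,0,0.007,0,0,0]}}

```text
time_s: 2.82
position: [0.5378, 0.2207, 0.0162]
tool_rot: [[0.173, 0.985, -0.0], [0.985, -0.173, -0.0], [-0.0, -0.0, -1.0]]
ft_force: [0.2, -0.1, -0.3]
grip_width: 0.0646
gripper_force: 0.0
```

>>> {"method": "arm_command", "body": {"commands": [-0.5,0,0,0.002,0,0,0,-0.5,0,0,0.004,0,0,0,-0.5,0,0,0.004,0,0,0]}}

```text
time_s: 3.07
position: [0.5378, 0.2207, 0.0141]
tool_rot: [[0.173, 0.985, -0.0], [0.985, -0.173, -0.0], [-0.0, -0.0, -1.0]]
ft_force: [-0.0, 0.4, -0.2]
grip_width: 0.0644
gripper_force: 0.0
```

>>> {"method": "arm_command", "body": {"commands": [-0.5,0,0,0.002,0,0,0,-0.5,0,0,0.004,0,0,0,-0.5,0,0,0.004,0,0,0]}}

```text
time_s: 3.32
position: [0.5379, 0.2208, 0.013]
tool_rot: [[0.173, 0.985, 0.0], [0.985, -0.173, -0.0], [0.0, 0.0, -1.0]]
ft_force: [-1.9, -1.4, 7.0]
grip_width: 0.0638
gripper_force: 3.4
```

>>> {"method": "arm_command", "body": {"commands": [-0.5,0,0,0.002,0,0,0,-0.5,0,0,0.003,0,0,0,-0.5,0,0,0.003,0,0,0]}}

```text
time_s: 3.57
position: [0.538, 0.2208, 0.0129]
tool_rot: [[0.173, 0.985, 0.001], [0.985, -0.173, 0.0], [0.0, 0.001, -1.0]]
ft_force: [-5.8, -2.4, 20.5]
grip_width: 0.0641
gripper_force: 10.2
```

>>> {"method": "arm_command", "body": {"commands": [-0.5,0,0,-0.024,0,0,0,-0.5,0,0,-0.024,0,0,0,0.0,0,0,-0.024,0,0,0,0.0,0,0,-0.024,0,0,0,0.0,0,0,-0.024,0,0,0,0.0,0,0,-0.024,0,0,0,0.0,0,0,-0.024,0,0,0], "newtons": 35}}

```text
time_s: 4.15
position: [0.5379, 0.2208, 0.0232]
tool_rot: [[0.173, 0.985, 0.0], [0.985, -0.173, 0.0], [0.0, 0.0, -1.0]]
ft_force: [-3.0, -1.3, 10.8]
grip_width: 0.0496
gripper_force: 35.1
```

>>> {"method": "arm_command", "body": {"commands": [0.0,0,0,-0.01,0,0,0,0.0,0,0,-0.02,0,0,0,0.0,0,0,-0.06,0,0,0,0.0,0,0,-0.12,0,0,0,0.0,0,0,-0.18,0,0,0,0.0,0,0,-0.24,0,0,0,0.0,0,0,-0.25,0,0,0,0.0,0,0,-0.25,0,0,0]}}

```text
time_s: 4.82
position: [0.5385, 0.2209, 0.1495]
tool_rot: [[0.173, 0.985, 0.004], [0.985, -0.173, 0.001], [0.001, 0.003, -1.0]]
ft_force: [0.6, -0.5, -1.5]
grip_width: 0.0493
gripper_force: 36.8
```

```bash
python3 - <<'E'
from h import *
s=get("scene");cv2.imwrite("pics/s2.png",cv2.resize(s["image"][130:260,190:320],None,fx=4.5,fy=4.5,interpolation=cv2.INTER_CUBIC)[...,::-1])
o=env.observe();print(o["position"],o["ft_force"],o["grip_width"],o["gripper_force"])
E
```

```text
[0.53764573 0.22072696 0.14758323] [-0.12105066  0.12065326 -1.61064922] 0.049088670033185774 36.751799505291274
```

View pics/s2.png

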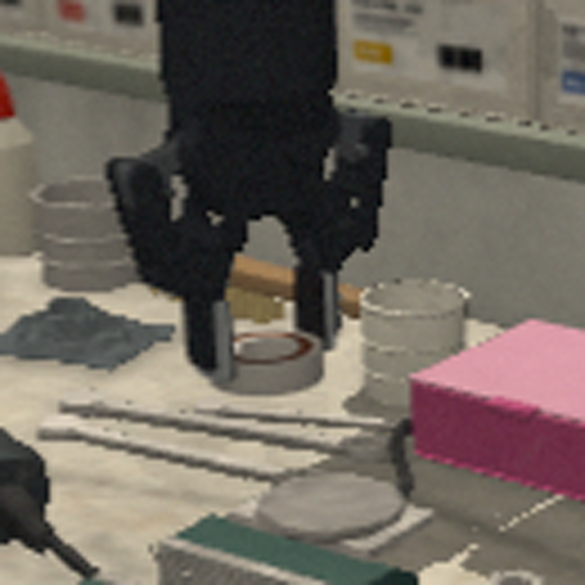

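The bearing is held between the fingertips, right edge at about (322,350), lowest point at (275,393) in the crop, and it looks level. I'll compare that with the position predicted from the robot pose.

```bash
python3 - <<'E'
from h import *
s=get("scene");o=env.observe();T=np.array(o["position"]);R=np.array(o["tool_rot"])
a=np.linspace(0,2*np.pi,73)
def circ(c,r): return np.array([proj(s,c+r*np.array([np.cos(x),np.sin(x),0])) for x in a])
for off in ((0,0),(0,-.01),(0,.01)):
    C=T+np.array([*off,0]);b=circ(C-[0,0,.0225],.026);t=circ(C-[0,0,.0075],.026)
    al=np.vstack([b,t]);print(off,"ext x",al[:,0].min(),al[:,0].max(),"low y",al[:,1].max(),"top y",al[:,1].min(),"ringc",t[:-1].mean(0))
im=s["image"];h=cv2.cvtColor(im,cv2.COLOR_RGB2HSV);x=h[195:225,230:268]
m=(((x[...,0]<15)|(x[...,0]>170))&(x[...,1]>80)).astype(int)
for r in range(m.shape[0]): print(195+r,''.join('#' if k else '.' for k in m[r]), ' '.join(map(str,x[r,8:32:3,2])))
E
```

```text
(0, 0) ext x 235.31282274643328 261.54079520210223 low y 219.07480559355528 top y 203.3214701872837 ringc [248.30214932 207.57660007]
(0, -0.01) ext x 238.88402048456422 265.22663971274807 low y 220.16816921322902 top y 204.27450180390701 ringc [251.93952606 208.58059656]
(0, 0.01) ext x 231.78433428733086 257.8983133783844 low y 217.9947150082807 top y 202.37954921780195 ringc [244.70804525 206.58460759]
195 .........................#............ 26 124 119 108 85 92 19 22
196 ...................................... 21 124 116 124 112 92 25 26
197 ...................................... 26 124 116 120 119 179 24 29
198 ...................................... 89 108 117 126 122 173 26 24
199 ...................................... 93 109 118 125 120 164 25 25
200 ...................................... 89 116 118 125 118 160 25 24
201 ...................................... 89 128 175 124 168 184 21 26
202 ...................................... 84 111 190 185 190 196 21 22
203 ...................................... 87 102 192 182 189 194 26 25
204 ...................................... 85 
[... 778 characters left out ...]
.... 90 72 112 113 114 109 105 90
216 ...................................... 91 105 113 116 113 110 102 118
217 ...................................... 127 106 109 113 109 107 102 184
218 ...................................... 192 132 110 111 109 139 193 199
219 ...................................... 194 188 173 170 182 197 196 194
220 ...................................... 194 184 193 187 183 191 192 195
221 ...................................... 104 128 168 176 195 203 162 196
222 ...................................... 122 78 83 97 102 149 154 176
223 ...................................... 186 185 178 120 80 86 86 95
224 ...................................... 146 183 188 189 186 180 177 172
```

The bearing is centred and level to about 1 mm, and both cameras agree with the robot there. Now I'll refine the nest from its pins in both views.

```bash
cat > pins.py <<'E'
from h import *
from scipy.optimize import least_squares
s=get("scene");t=get("top")
ps=[(230+x/3.4,180+y/3.4) for x,y in[(489,376),(517,358),(600,372),(610,399),(535,416),(497,400),(563,355)]]
pt=[(200+x/2.85,195+y/2.85) for x,y in[(610,57),(607,98),(635,130),(677,134),(708,107),(712,66)]]
def ref(d,pts,w):
    g=cv2.cvtColor(d["image"],cv2.COLOR_RGB2GRAY).astype(float);out=[]
    for u,v in pts:
        for _ in range(3):
            y0,x0=int(round(v))-w,int(round(u))-w;p=g[y0:y0+2*w+1,x0:x0+2*w+1];q=np.clip(p-np.percentile(p,70),0,None)+1e-9
            yy,xx=np.mgrid[y0:y0+2*w+1,x0:x0+2*w+1];u,v=(q*xx).sum()/q.sum(),(q*yy).sum()/q.sum()
        out.append((u,v))
    return out
S,T=ref(s,ps,2),ref(t,pt,2)
print(np.round(S,1).tolist(),np.round(T,1).tolist())
for h in(.044,.046,.048,.05,.052,.056):
    for n,d,P in(("s",s,S),("t",t,T)):
        X=np.array([onz(d,u,v,h+.005)[:2] for u,v in P])
        f=least_squares(lambda p:np.hypot(*(X-p[:2]).T)-.0308,[*X.mean(0)],loss="soft_l1",f_scale=.001)
        f2=least_squares(lambda p:np.hypot(*(X-p[:2]).T)-p[2],[*X.mean(0),.03],loss="soft_l1",f_scale=.001)
        a=np.degrees(np.arctan2(*(X-f.x)[:,::-1].T));print(h,n,f.x.round(4),"res mm",(f.fun*1e3).round(1),"free",f2.x.round(4),"ang",np.round(a%45,0))
E
python3 pins.py
```

```text
[[373.6, 289.1], [381.5, 284.5], [406.2, 289.1], [409.2, 295.9], [387.1, 301.3], [375.8, 296.0], [395.3, 284.4]] [[413.7, 214.4], [412.5, 228.6], [422.3, 239.7], [437.3, 241.1], [448.7, 231.8], [449.4, 217.2]]
0.044 s [ 0.5479 -0.1017] res mm [ 0.4  0.3  0.1  0.4  0.6 -0.   0.3] free [ 0.5478 -0.1018  0.0311] ang [14. 15. 14. 15. 15. 15. 13.]
0.044 t [ 0.5444 -0.1056] res mm [ 0.4  0.3 -0.   0.   0.4  0.3] free [ 0.5446 -0.1057  0.0311] ang [15. 15. 15. 15. 16. 16.]
0.046 s [ 0.5447 -0.1033] res mm [ 0.2  0.2 -0.   0.2  0.4 -0.2  0.1] free [ 0.5446 -0.1033  0.031 ] ang [14. 15. 14. 15. 15. 15. 13.]
0.046 t [ 0.544  -0.1054] res mm [ 0.3  0.3 -0.  -0.   0.4  0.2] free [ 0.5442 -0.1054  0.031 ] ang [15. 15. 15. 15. 16. 16.]
0.048 s [ 0.5414 -0.1048] res mm [ 0.1  0.1 -0.2  0.   0.2 -0.3  0. ] free [ 0.5414 -0.1048  0.0308] ang [14. 15. 14. 15. 15. 15. 14.]
0.048 t [ 0.5437 -0.1051] res mm [ 0.2  0.2 -0.1 -0.   0.3  0.1] free [ 0.5438 -0.1051  0.031 ] ang [16. 15. 15. 15. 16. 16.]
0.05 s [ 0.5382 -0.1063] res mm [-0.  -0.  -0.3 -0.2  0.  -0.5 -0.1] free [ 0.5382 -0.1063  0.0306] ang [14. 15. 15. 15. 15. 14. 14.]
0.05 t [ 0.5434 -0.1049] res mm [ 0.1  0.2 -0.1 -0.   0.3  0. ] free [ 0.5434 -0.1049  0.0309] ang [16. 15. 15. 15. 16. 16.]
0.052 s [ 0.535  -0.1078] res mm [-0.1 -0.1 -0.5 -0.3 -0.2 -0.7 -0.2] free [ 0.535  -0.1077  0.0305] ang [14. 15. 15. 15. 15. 14. 14.]
0.052 t [ 0.543  -0.1046] res mm [ 0.1  0.1 -0.1 -0.1  0.2 -0.1] free [ 0.5431 -0.1046  0.0308] ang [16. 15. 15. 15. 16. 16.]
0.056 s [ 0.5285 -0.1109] res mm [-0.3 -0.3 -0.8 -0.8 -0.6 -1.  -0.4] free [ 0.5287 -0.1107  0.0302] ang [14. 15. 15. 16. 15. 14. 14.]
0.056 t [ 0.5424 -0.1041] res mm [-0.1  0.  -0.1 -0.1  0.1 -0.2] free [ 0.5423 -0.1041  0.0307] ang [16. 15. 15. 15. 15. 16.]
```

>>> {"method": "arm_command", "body": {"commands": [0.0,-0.04,0.01,-0.06,0,0,0.06,0.0,-0.1,0.02,-0.06,0,0,0.12,0.0,-0.16,0.03,-0.06,0,0,0.18,0.0,-0.22,0.04,-0.06,0,0,0.24,0.0,-0.28,0.055,-0.06,0,0,0.3,0.0,-0.34,0.066,-0.06,0,0,0.36,0.0,-0.4,0.078,-0.06,0,0,0.42,0.0,-0.46,0.09,-0.06,0,0,0.48,0.0,-0.52,0.1,-0.06,0,0,0.54,0.0,-0.57,0.11,-0.06,0,0,0.6,0.0,-0.61,0.118,-0.06,0,0,0.66,0.0,-0.64,0.124,-0.06,0,0,0.71]}}

```text
time_s: 6.02
position: [0.5431, -0.107, 0.1763]
tool_rot: [[0.995, -0.098, -0.003], [-0.098, -0.995, 0.001], [-0.003, -0.001, -1.0]]
ft_force: [-0.0, -0.7, -1.0]
grip_width: 0.0491
gripper_force: 37.2
```

>>> {"method": "arm_command", "body": {"commands": [0.0,0,0,0,0,0,0.019,0.0,0,0,0.0,0,0,0.019,0.0,0,0,0.0,0,0,0.019]}}

```text
time_s: 6.27
position: [0.5432, -0.105, 0.1767]
tool_rot: [[0.992, -0.128, -0.002], [-0.128, -0.992, 0.001], [-0.002, -0.001, -1.0]]
ft_force: [0.5, 1.1, -1.6]
grip_width: 0.0492
gripper_force: 37.2
```

>>> {"method": "arm_command", "body": {"commands": [0.0,0.001,0,0.06,0,0,0,0.0,0.001,0,0.12,0,0,0,0.0,0.001,0,0.16,0,0,0,0.0,0.001,0,0.184,0,0,0,0.0,0.001,0,0.184,0,0,0,0.0,0.001,0,0.184,0,0,0,0.0,0.001,0,0.184,0,0,0]}}

```text
time_s: 6.85
position: [0.5445, -0.105, 0.0866]
tool_rot: [[0.992, -0.128, 0.001], [-0.128, -0.992, -0.001], [0.001, 0.0, -1.0]]
ft_force: [0.1, -0.6, -1.0]
grip_width: 0.0489
gripper_force: 37.2
```

```bash
python3 - <<'E'
from h import *
s=get("scene");im=s["image"].copy()
o=env.observe();T=np.array(o["position"]);print(T,o["ft_force"],o["tool_rot"])
a=np.linspace(0,2*np.pi,73)
al=np.vstack([[proj(s,T+[.026*np.cos(x),.026*np.sin(x),z]) for x in a] for z in(-.0225,-.0075)]);print("pred ext x",al[:,0].min(),al[:,0].max(),"low",al[:,1].max())
cv2.imwrite("pics/s3.png",cv2.resize(im[210:330,340:460],None,fx=5,fy=5,interpolation=cv2.INTER_CUBIC)[...,::-1])
E
```

```text
[ 0.54457784 -0.10515739  0.08686828] [ 0.63442605 -0.2496646  -1.41839573] [[ 9.91701545e-01 -1.28549805e-01  1.72991461e-03]
 [-1.28548674e-01 -9.91702917e-01 -7.50263595e-04]
 [ 1.81200761e-03  5.21659337e-04 -9.99998222e-01]]
pred ext x 377.40405205785675 409.0074239926897 low 293.78462114099483
```

View pics/s3.png

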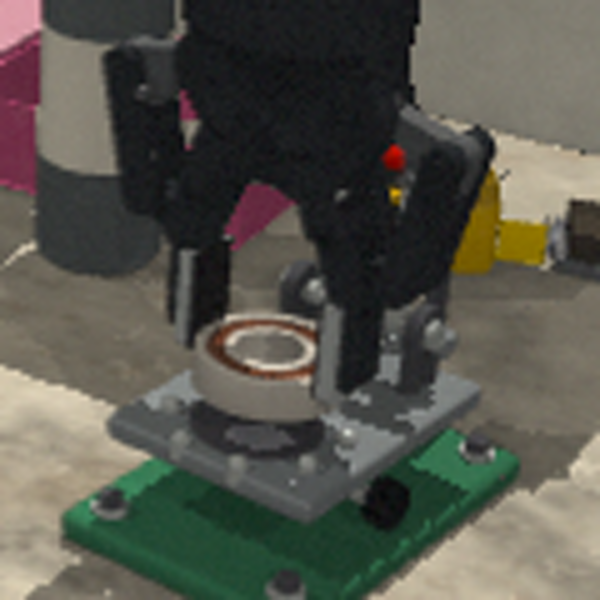

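The held bearing sits over the nest, left edge at crop (192,370) and lowest point at (265,420), within a pixel of prediction. The red bar is clear of the fingers. I'll lower it by feel.

>>> {"method": "arm_command", "body": {"commands": [0.0,-0.001,0,0.006,0,0,0,0.0,-0.001,0,0.012,0,0,0,0.0,-0.001,0,0.018,0,0,0,0.0,-0.001,0,0.021,0,0,0,0.0,-0.001,0,0.023,0,0,0,0.0,-0.001,0,0.023,0,0,0]}}

```text
time_s: 7.4
position: [0.5435, -0.1051, 0.0741]
tool_rot: [[0.992, -0.13, -0.0], [-0.13, -0.992, 0.0], [-0.0, -0.0, -1.0]]
ft_force: [0.3, 0.1, -0.7]
grip_width: 0.049
gripper_force: 37.2
```

>>> {"method": "arm_command", "body": {"commands": [0.0,0,0,0.002,0,0,0,0.0,0,0,0.004,0,0,0,0.0,0,0,0.004,0,0,0]}}

```text
time_s: 7.65
position: [0.5435, -0.1051, 0.0722]
tool_rot: [[0.992, -0.129, -0.0], [-0.129, -0.992, 0.0], [-0.0, -0.0, -1.0]]
ft_force: [-0.5, 0.4, -1.5]
grip_width: 0.0488
gripper_force: 37.2
```

>>> {"method": "arm_command", "body": {"commands": [0.0,0,0,0.002,0,0,0,0.0,0,0,0.003,0,0,0,0.0,0,0,0.003,0,0,0]}}

```text
time_s: 7.9
position: [0.5436, -0.1051, 0.0713]
tool_rot: [[0.992, -0.129, 0.0], [-0.129, -0.992, -0.0], [0.0, 0.0, -1.0]]
ft_force: [-2.7, 1.5, 4.1]
grip_width: 0.0488
gripper_force: 37.8
```

>>> {"method": "arm_command", "body": {"commands": [0.0,-0.001,0,-0.001,0,0,0,0.0,-0.002,-0.001,-0.001,0,0,0,0.0,-0.002,-0.001,0.001,0,0,0,0.0,-0.002,-0.001,0.001,0,0,0]}}

```text
time_s: 8.23
position: [0.5427, -0.1046, 0.0713]
tool_rot: [[0.992, -0.129, 0.001], [-0.129, -0.992, -0.001], [0.001, 0.0, -1.0]]
ft_force: [-3.7, 0.3, 10.4]
grip_width: 0.0494
gripper_force: 38.4
```

>>> {"method": "arm_command", "body": {"commands": [0.0,-0.002,-0.001,-0.001,0,0,0,0.0,-0.001,-0.001,-0.001,0,0,0,-0.5,-0.001,-0.001,-0.001,0,0,0,-0.5,-0.001,-0.001,-0.002,0,0,0,-0.5,-0.001,-0.001,-0.003,0,0,0,-0.5,-0.001,-0.001,-0.02,0,0,0,-0.5,0,0,-0.08,0,0,0,-0.5,0,0,-0.14,0,0,0,-0.5,0,0,-0.2,0,0,0,-0.5,0,0,-0.2,0,0,0]}}

```text
time_s: 9.07
position: [0.5446, -0.1052, 0.1765]
tool_rot: [[0.992, -0.129, 0.01], [-0.129, -0.992, -0.004], [0.01, 0.003, -1.0]]
ft_force: [1.2, -0.7, 0.7]
grip_width: 0.0642
gripper_force: 0.0
```

```bash
python3 - <<'E'
from h import *
s=get("scene");im=s["image"].copy()
o=env.observe();print(o["position"],o["ft_force"],o["grip_width"])
a=np.linspace(0,2*np.pi,73)
h=cv2.cvtColor(im,cv2.COLOR_RGB2HSV);m=(((h[...,0]<15)|(h[...,0]>170))&(h[...,1]>80)).astype(np.uint8);m[:270]=0;m[310:]=0;m[:,:370]=0;m[:,415:]=0
c=np.vstack(cv2.findContours(m,cv2.RETR_EXTERNAL,cv2.CHAIN_APPROX_NONE)[0]);e=cv2.fitEllipse(cv2.convexHull(c));print("ring",e)
for hh in(.047,.048,.049,.052):
    print(hh,onz(s,*e[0],hh+.015))
    P=np.array([proj(s,onz(s,*e[0],hh+.015)+[.019*np.cos(x),.019*np.sin(x),0]) for x in a],np.float32);print(cv2.fitEllipse(P))
cv2.imwrite("pics/s4.png",cv2.resize(im[250:330,340:460],None,fx=6.5,fy=6.5,interpolation=cv2.INTER_CUBIC)[...,::-1])
E
```

```text
[ 0.54376133 -0.10489469  0.17366016] [-0.11415199 -0.24833766 -0.79453975] 0.06397301542816633
ring ((391.8837890625, 287.59832763671875), (11.633140563964844, 24.835311889648438), 95.01258087158203)
0.047 [ 0.54283246 -0.10467078  0.062     ]
((391.9214172363281, 287.72064208984375), (10.810449600219727, 22.58155059814453), 96.08462524414062)
0.048 [ 0.54119501 -0.10542292  0.063     ]
((391.921630859375, 287.7212829589844), (10.838701248168945, 22.640527725219727), 96.08464050292969)
0.049 [ 0.53955755 -0.10617505  0.064     ]
((391.92181396484375, 287.721923828125), (10.867094993591309, 22.69982147216797), 96.08465576171875)
0.052 [ 0.53464518 -0.10843146  0.067     ]
((391.92242431640625, 287.7239074707031), (10.953194618225098, 22.87957191467285), 96.08467102050781)
```

View pics/s4.png

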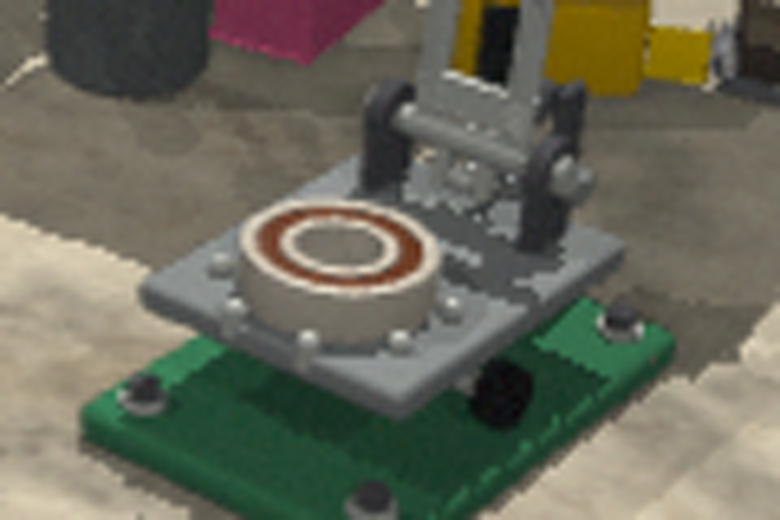

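The bearing lies flat inside the pin ring, with the pins in front of it standing clear at crop (220,262) to (455,305). I'll check this with a light touch of the closed fingers on top, which also gives the seat height.

>>> {"method": "arm_command", "body": {"commands": [1,0,0,0,0,0,0,1,0,0,0.04,0,0,0,1,0,0,0.08,0,0,0,1,0,0,0.12,0,0,0,1,0,0,0.15,0,0,0,1,0,0,0.165,0,0,0,1,0,0,0.165,0,0,0,1,0,0,0.168,0,0,0,1,0,0,0.171,0,0,0,1,0,0,0.171,0,0,0], "newtons": 20}}

```text
time_s: 9.95
position: [0.5429, -0.1046, 0.0853]
tool_rot: [[0.992, -0.129, 0.001], [-0.129, -0.992, -0.0], [0.001, 0.0, -1.0]]
ft_force: [0.1, 0.7, -0.7]
grip_width: -0.0001
gripper_force: 0.0
```

>>> {"method": "arm_command", "body": {"commands": [1,0,0,0.002,0,0,0,1,0,0,0.004,0,0,0,1,0,0,0.004,0,0,0]}}

```text
time_s: 10.2
position: [0.5427, -0.1045, 0.083]
tool_rot: [[0.992, -0.129, 0.0], [-0.129, -0.992, -0.0], [0.0, 0.0, -1.0]]
ft_force: [-0.0, -0.3, 0.3]
grip_width: 0.0001
gripper_force: 0.0
```

>>> {"method": "arm_command", "body": {"commands": [1,0,0,0.002,0,0,0,1,0,0,0.003,0,0,0,1,0,0,0.003,0,0,0]}}

```text
time_s: 10.45
position: [0.5427, -0.1046, 0.0821]
tool_rot: [[0.992, -0.129, 0.001], [-0.129, -0.992, -0.0], [0.001, 0.0, -1.0]]
ft_force: [-2.7, 0.9, 6.4]
grip_width: -0.0003
gripper_force: 3.6
```

>>> {"method": "arm_command", "body": {"commands": [1,0,0,-0.02,0,0,0,1,-0.03,-0.045,-0.02,0,0,0,1,-0.072,-0.09,-0.02,0,0,0,1,-0.072,-0.09,0.0,0,0,0,1,-0.072,-0.09,0.016,0,0,0,1,-0.072,-0.09,0.022,0,0,0,1,-0.072,-0.09,0.024,0,0,0,1,-0.072,-0.09,0.026,0,0,0,1,-0.072,-0.09,0.026,0,0,0]}}

```text
time_s: 11.2
position: [0.5131, -0.0558, 0.0683]
tool_rot: [[0.991, -0.13, 0.0], [-0.13, -0.991, -0.0], [0.0, 0.0, -1.0]]
ft_force: [0.1, 0.3, 0.4]
grip_width: 0.0
gripper_force: 0.0
```

>>> {"method": "arm_command", "body": {"commands": [1,0,0,0.002,0,0,0,1,0,0,0.003,0,0,0,1,0,0,0.003,0,0,0]}}

```text
time_s: 11.45
position: [0.513, -0.0555, 0.0671]
tool_rot: [[0.992, -0.13, 0.001], [-0.13, -0.992, -0.0], [0.001, 0.0, -1.0]]
ft_force: [-0.4, -1.1, 1.9]
grip_width: -0.0004
gripper_force: 0.7
```

The seat is at 0.0482 m and the bearing's top at 0.0632 m, 15.0 mm apart, so the bearing is fully home. Next I'll move behind the red bar.

>>> {"method": "arm_command", "body": {"commands": [1,0,0,-0.06,0,0,0,1,0,0,-0.13,0,0,0,1,0,0,-0.196,0,0,0,1,0,0,-0.196,0,0,0,1,0.05,0.02,-0.196,0,0,0,1,0.11,0.04,-0.196,0,0,0,1,0.17,0.06,-0.196,0,0,0,1,0.22,0.075,-0.196,0,0,0,1,0.255,0.085,-0.196,0,0,0,1,0.265,0.089,-0.196,0,0,0,1,0.265,0.089,-0.196,0,0,0,1,0.265,0.089,-0.196,0,0,0]}}

```text
time_s: 12.45
position: [0.6376, -0.1162, 0.1643]
tool_rot: [[0.992, -0.129, -0.001], [-0.129, -0.992, 0.001], [-0.001, -0.0, -1.0]]
ft_force: [0.1, -0.4, -0.5]
grip_width: 0.0003
gripper_force: 0.0
```

```bash
python3 - <<'E'
from h import *
s=get("scene");im=s["image"].copy()
o=env.observe();print(o["position"],o["ft_force"],o["tool_rot"],o["joint_efforts"])
h=np.radians(7.5);N=np.array([.5435,-.1045]);d=np.array(o["position"][:2])-N
print("u,v mm",1e3*d@[np.cos(h),-np.sin(h)],1e3*d@[np.sin(h),np.cos(h)])
cv2.imwrite("pics/s5.png",cv2.resize(im[190:310,350:470],None,fx=5,fy=5,interpolation=cv2.INTER_CUBIC)[...,::-1])
ph=np.radians([95,90,85,80,75,70,65,60,55,50,45,40,35,30,25,20,17,14,11,9,7,6,5,4]);dl=np.interp(np.degrees(ph),[4,15,30,45,60,75,95],[-4,-3,-1,0,1,2,3])
u=62-(60-dl)*np.cos(ph)+5*np.sin(ph)+11;z=70.2+(60-dl)*np.sin(ph)+5*np.cos(ph)+19
print(np.c_[np.degrees(ph),u,z].round(1).tolist())
E
```

```text
[ 0.63750105 -0.11599375  0.16467596] [-0.27683201 -0.01564657 -0.26610257] [[ 9.91606040e-01 -1.29292691e-01 -9.28332142e-04]
 [-1.29292372e-01 -9.91606437e-01  3.96148685e-04]
 [-9.71759258e-04 -2.72797164e-04 -9.99999491e-01]] [-3.29657514e-01 -5.53230429e+01 -2.25813067e+01 -8.49870325e-03
 -2.05085543e-02 -1.17204807e-03]
u,v mm 94.6970930582097 0.8741776231827156
[[95.0, 82.9, 145.5], [90.0, 78.0, 146.4], [85.0, 73.0, 146.9], [80.0, 67.9, 146.9], [75.0, 62.8, 146.5], [70.0, 57.7, 145.7], [65.0, 52.7, 144.5], [60.0, 47.8, 142.8], [55.0, 43.1, 140.7], [50.0, 38.5, 138.1], [45.0, 34.1, 135.2], [40.0, 30.0, 131.8], [35.0, 26.2, 128.1], [30.0, 22.7, 124.0], [25.0, 19.2, 119.8], [20.0, 16.1, 115.2], [17.0, 14.5, 112.3], [14.0, 13.0, 109.3], [11.0, 11.8, 106.2], [9.0, 11.0, 104.1], [7.0, 10.4, 101.9], [6.0, 10.1, 100.8], [5.0, 9.8, 99.8], [4.0, 9.5, 98.7]]
```

View pics/s5.png

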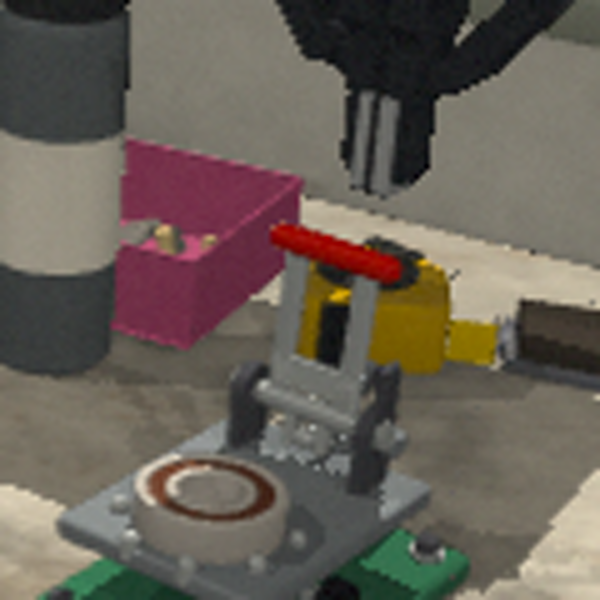

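The closed fingers hang behind the red bar, tip at crop (380,190) and bar from (272,235) to (402,270). I'll lower them behind it and make gentle contact.

>>> {"method": "arm_command", "body": {"commands": [1,0,0,0.02,0,0,0,1,0,0,0.038,0,0,0,1,0,0,0.04,0,0,0,1,-0.008,0,0.04,0,0,0,1,-0.014,0,0.04,0,0,0,1,-0.018,0,0.04,0,0,0,1,-0.022,0,0.04,0,0,0,1,-0.025,0,0.04,0,0,0,1,-0.025,0,0.04,0,0,0]}}

```text
time_s: 13.25
position: [0.6258, -0.1149, 0.1451]
tool_rot: [[0.992, -0.13, 0.0], [-0.13, -0.992, -0.0], [0.0, 0.0, -1.0]]
ft_force: [-0.0, 0.5, -0.2]
grip_width: -0.0001
gripper_force: 0.0
```

>>> {"method": "arm_command", "body": {"commands": [1,-0.002,0,0,0,0,0,1,-0.004,0,0,0,0,0,1,-0.006,0,0,0,0,0,1,-0.006,0,0,0,0,0]}}

```text
time_s: 13.58
position: [0.6239, -0.1147, 0.1453]
tool_rot: [[0.992, -0.129, 0.003], [-0.129, -0.992, -0.001], [0.003, 0.0, -1.0]]
ft_force: [4.4, -1.0, 0.5]
grip_width: -0.0001
gripper_force: 2.6
```

>>> {"method": "arm_command", "body": {"commands": [1,-0.005,0,-0.003,0,0,0,1,-0.01,0,-0.004,0,0,0,1,-0.015,0,-0.004,0,0,0,1,-0.02,0,-0.004,0,0,0,1,-0.025,0,-0.004,0,0,0,1,-0.03,0,-0.004,0,0,0,1,-0.035,0,-0.004,0,0,0,1,-0.04,0,-0.003,0,0,0,1,-0.0455,0,-0.002,0,0,0,1,-0.0455,0,-0.002,0,0,0]}}

```text
time_s: 14.42
position: [0.6012, -0.1118, 0.1462]
tool_rot: [[0.992, -0.13, 0.003], [-0.13, -0.992, -0.001], [0.003, 0.0, -1.0]]
ft_force: [5.4, -0.7, 0.6]
grip_width: 0.0003
gripper_force: 2.3
```

>>> {"method": "arm_command", "body": {"commands": [1,-0.005,0,0.001,0,0,0,1,-0.01,0,0.0025,0,0,0,1,-0.015,0,0.004,0,0,0,1,-0.02,0,0.006,0,0,0,1,-0.0245,0,0.008,0,0,0,1,-0.029,0,0.01,0,0,0,1,-0.034,0,0.0125,0,0,0,1,-0.0385,0,0.015,0,0,0,1,-0.0385,0,0.015,0,0,0]}}

```text
time_s: 15.17
position: [0.5823, -0.1093, 0.1388]
tool_rot: [[0.992, -0.13, 0.003], [-0.13, -0.992, -0.001], [0.003, 0.001, -1.0]]
ft_force: [5.9, -0.8, 1.2]
grip_width: -0.0001
gripper_force: 2.2
```

>>> {"method": "arm_command", "body": {"commands": [1,-0.0045,0,0.003,0,0,0,1,-0.009,0,0.006,0,0,0,1,-0.013,0,0.0095,0,0,0,1,-0.017,0,0.013,0,0,0,1,-0.021,0,0.0165,0,0,0,1,-0.0245,0,0.02,0,0,0,1,-0.028,0,0.024,0,0,0,1,-0.0315,0,0.028,0,0,0,1,-0.0315,0,0.028,0,0,0]}}

```text
time_s: 15.92
position: [0.5662, -0.1072, 0.1244]
tool_rot: [[0.992, -0.13, 0.002], [-0.13, -0.992, -0.001], [0.002, 0.0, -1.0]]
ft_force: [5.3, -0.7, 0.7]
grip_width: 0.0001
gripper_force: 2.1
```

```bash
python3 - <<'E'
from h import *
s=get("scene");im=s["image"]
o=env.observe();print(o["position"],o["ft_force"])
cv2.imwrite("pics/s6.png",cv2.resize(im[220:310,360:460],None,fx=6.5,fy=6.5,interpolation=cv2.INTER_CUBIC)[...,::-1])
h=cv2.cvtColor(im,cv2.COLOR_RGB2HSV);m=(((h[...,0]<6)|(h[...,0]>174))&(h[...,1]>170)&(h[...,2]>100)).astype(np.uint8);m[:,:375]=0;m[:225]=0;m[300:]=0;m[:,440:]=0
n,l,st,ce=cv2.connectedComponentsWithStats(m);print(st[1:].tolist(),ce[1:].tolist())
N=np.array([.5435,-.1045]);a=np.radians(7.5);ex=np.array([np.cos(a),-np.sin(a)]);ey=np.array([np.sin(a),np.cos(a)])
for f in(50,45,40,35,30,25):
    f=np.radians(f);u=.062-.06*np.cos(f);z=.0702+.06*np.sin(f);print(np.degrees(f).round(),[proj(s,[*(N+u*ex+v*ey),z-.0015]).round(1).tolist() for v in(.026,-.026)])
E
```

```text
[ 0.56635357 -0.10727035  0.12455008] [ 6.10058671 -0.74325081  1.96013395]
[[385, 258, 26, 13, 142]] [[397.38732394366195, 264.0774647887324]]
50.0 [[389.6, 250.9], [415.6, 260.2]]
45.0 [[388.2, 253.4], [414.1, 262.8]]
40.0 [[386.8, 256.1], [412.7, 265.6]]
35.0 [[385.6, 258.8], [411.4, 268.4]]
30.0 [[384.4, 261.6], [410.3, 271.3]]
25.0 [[383.4, 264.5], [409.2, 274.3]]
```

View pics/s6.png

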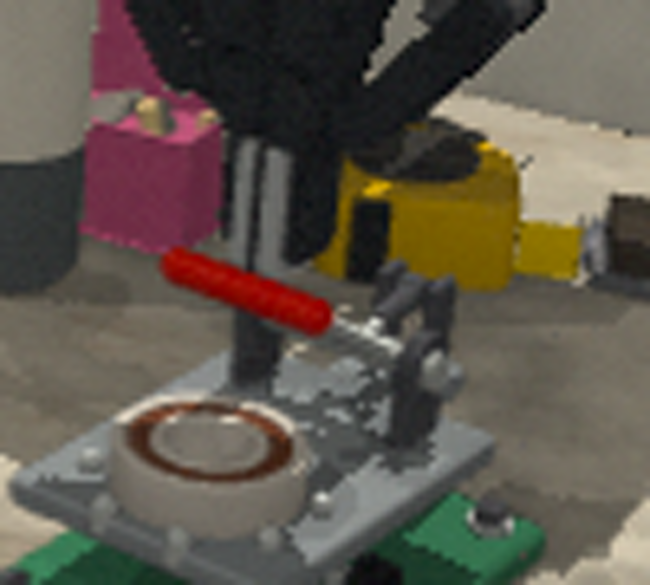

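The bar is at scene (397,264), so the flap is about 34° above level. The contact is on the finger's side near the tip, so I'll bring the tip further over the top of the bar.

>>> {"method": "arm_command", "body": {"commands": [1,-0.003,0,-0.002,0,0,0,1,-0.006,0,-0.004,0,0,0,1,-0.009,0,-0.004,0,0,0,1,-0.012,0,-0.002,0,0,0,1,-0.012,0,-0.002,0,0,0]}}

```text
time_s: 16.38
position: [0.5593, -0.1062, 0.1253]
tool_rot: [[0.992, -0.129, -0.001], [-0.129, -0.992, 0.0], [-0.001, 0.0, -1.0]]
ft_force: [1.2, 0.2, 2.6]
grip_width: 0.0001
gripper_force: 1.6
```

>>> {"method": "arm_command", "body": {"commands": [1,-0.002,0,0.004,0,0,0,1,-0.005,0,0.008,0,0,0,1,-0.008,0,0.012,0,0,0,1,-0.011,0,0.017,0,0,0,1,-0.013,0,0.0215,0,0,0,1,-0.016,0,0.026,0,0,0,1,-0.018,0,0.03,0,0,0,1,-0.018,0,0.03,0,0,0]}}

```text
time_s: 17.05
position: [0.5504, -0.1049, 0.1097]
tool_rot: [[0.992, -0.129, -0.001], [-0.129, -0.992, 0.001], [-0.001, -0.0, -1.0]]
ft_force: [0.4, 0.2, 1.4]
grip_width: -0.0
gripper_force: 0.6
```

>>> {"method": "arm_command", "body": {"commands": [1,-0.001,0,0.003,0,0,0,1,-0.002,0,0.006,0,0,0,1,-0.003,0,0.009,0,0,0,1,-0.004,0,0.012,0,0,0,1,-0.004,0,0.015,0,0,0,1,-0.004,0,0.0155,0,0,0,1,-0.004,0,0.0155,0,0,0]}}

```text
time_s: 17.63
position: [0.5489, -0.1048, 0.1024]
tool_rot: [[0.992, -0.129, -0.0], [-0.129, -0.992, 0.0], [-0.0, -0.0, -1.0]]
ft_force: [-0.1, -0.1, 1.0]
grip_width: 0.0001
gripper_force: 0.1
```

```bash
cat > bar.py <<'E'
from h import *
s=get("scene");im=s["image"];o=env.observe();print(o["time_s"],o["position"],o["ft_force"])
h=cv2.cvtColor(im,cv2.COLOR_RGB2HSV);m=(((h[...,0]<6)|(h[...,0]>174))&(h[...,1]>170)&(h[...,2]>100)).astype(np.uint8);m[:,:375]=0;m[:225]=0;m[310:]=0;m[:,440:]=0
n,l,st,ce=cv2.connectedComponentsWithStats(m);print(st[1:].tolist(),ce[1:].round(1).tolist())
N=np.array([.5435,-.1045]);a=np.radians(7.5);ex=np.array([np.cos(a),-np.sin(a)]);ey=np.array([np.sin(a),np.cos(a)])
for f in(15,10,7,5,0.5):
    g=np.radians(f);print(f,[proj(s,[*(N+(.062-.06*np.cos(g))*ex+v*ey),.0702+.06*np.sin(g)-.0015]).round(1).tolist() for v in(.026,0,-.026)])
E
python3 bar.py
```

```text
17.6833 [ 0.54889709 -0.10483505  0.1024874 ] [-0.86354105  0.31911649  0.06513988]
[[381, 272, 26, 14, 127]] [[393.6, 278.9]]
15 [[381.8, 270.2], [394.4, 275.1], [407.4, 280.3]]
10 [[381.2, 273.0], [393.7, 278.0], [406.8, 283.2]]
7 [[381.0, 274.7], [393.4, 279.7], [406.5, 284.9]]
5 [[380.8, 275.8], [393.3, 280.8], [406.3, 286.1]]
0.5 [[380.5, 278.2], [393.0, 283.3], [405.9, 288.6]]
```

>>> {"method": "arm_command", "body": {"commands": [1,0,0,0.001,0,0,0,1,0,0,0.002,0,0,0,1,0,0,0.003,0,0,0,1,0,0,0.003,0,0,0]}}

```text
time_s: 18.02
position: [0.5489, -0.1048, 0.101]
tool_rot: [[0.992, -0.129, 0.0], [-0.129, -0.992, -0.0], [0.0, 0.0, -1.0]]
ft_force: [0.5, -0.4, 0.5]
grip_width: -0.0001
gripper_force: 0.0
```

```bash
python3 bar.py | head -2
```

```text
18.0667 [ 0.54892697 -0.10485196  0.10102991] [-0.15952433 -0.82029498 -0.31165157]
[[381, 273, 26, 14, 127]] [[393.7, 279.7]]
```

>>> {"method": "arm_command", "body": {"commands": [1,0,0,0.001,0,0,0,1,0,0,0.002,0,0,0,1,0,0,0.002,0,0,0,1,0,0,0.002,0,0,0]}}

```text
time_s: 18.4
position: [0.5489, -0.1048, 0.1]
tool_rot: [[0.992, -0.13, -0.0], [-0.13, -0.992, 0.0], [-0.0, -0.0, -1.0]]
ft_force: [0.6, -0.0, -0.3]
grip_width: 0.0003
gripper_force: 0.0
```

```bash
python3 bar.py | head -2
```

```text
18.45 [ 0.5489038  -0.10482453  0.1000491 ] [-1.03515836  0.22369765  0.32382765]
[[380, 277, 26, 13, 138]] [[392.8, 282.9]]
```

It snapped shut: the bar jumped from row 279.7 to 282.9, against 283.3 predicted for shut. Now I'll retreat straight up.

>>> {"method": "arm_command", "body": {"commands": [1,0,0,-0.01,0,0,0,1,0,0,-0.05,0,0,0,1,0,0,-0.1,0,0,0,1,0,0,-0.15,0,0,0,1,0,0,-0.17,0,0,0,1,0,0,-0.17,0,0,0,1,0,0,-0.17,0,0,0]}}

```text
time_s: 19.03
position: [0.5487, -0.1048, 0.1847]
tool_rot: [[0.992, -0.129, -0.0], [-0.129, -0.992, 0.0], [-0.0, -0.0, -1.0]]
ft_force: [-0.4, -0.6, -0.7]
grip_width: -0.0001
gripper_force: 0.0
```

```bash
python3 bar.py | head -2; python3 - <<'E'
from h import *
s=get("scene");cv2.imwrite("pics/s7.png",cv2.resize(s["image"][215:335,290:460],None,fx=4.5,fy=4.5,interpolation=cv2.INTER_CUBIC)[...,::-1])
E
```

```text
19.0833 [ 0.54839028 -0.10466632  0.18388539] [-0.65146356  0.20691063 -0.43258548]
[[380, 277, 26, 13, 139]] [[392.8, 282.9]]
```

View pics/s7.png

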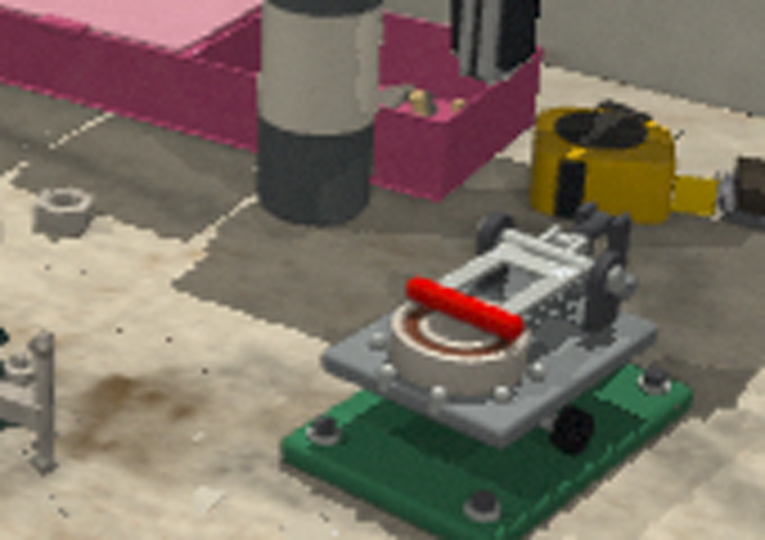

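The flap lies level over the seated bearing, with the red bar from crop (410,287) to (520,328). The nut is still where it was at (65,210), and the fingers are clear.

```bash
python3 -c "
from rig import env
print(env.close_job())"
```

```text
the job is handed in; nothing more can be done
None
```

The bearing is flat and fully home in the nest, the keeper flap sprang shut over it on its own, the nut was not moved, and the job was handed in at about 19 s; no verdict came back.

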